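# Turn the eccentric stop clear, then push the board carriage home

### The arm

A 7-joint arm with a two-finger parallel gripper is mounted at the origin on the work surface. World frame = base frame: x ahead of the robot, y to its left, z up, the work surface at z = 0. Lengths are in m, angles in rad, forces in N, time in s.
With the tool pointing down it reaches from about 0.425 to 0.875 m from the base axis. Payload 4.7 kg.
Tool frame: the origin (TCP) lies between the finger pads; the fingertips stand ahead of it and the grasp point (between the pads) lies 6 mm ahead of it (nose_length is the z of the fingertips in the tool frame, in m); z points along the fingers, y is the direction in which the jaws open and shut (so a half turn about z gives the same grasp; the last joint's range is limited). The gripper opens to 87 mm and grips with 3 to 60 N. Pads are 19 mm wide; open, the fingers measure 117 mm over their backs; the gripper's body (75 mm by 190 mm) begins 51 mm behind the grasp point.
Start: joints at [1.285, 0.321, -0.07, 1.45, 0.023, 1.371, -0.057], TCP at [0.192, -0.621, 0.248] pointing down, gripper open.
Joint ranges: [-2.86, 2.86], [-0.3, 2.09], [-1.38, 1.24], [0.06, 2.45], [-1.56, 4.7], [0.09, 2.05], [-2.69, 2.69]. Speed limits (rad/s): [2.57, 2.57, 3.14, 3.14, 3.14, 3.14, 3.14].

### API

Orientations are given as a unit quaternion [w, x, y, z].
In Python, from plant import get_obs, read_camera, close_job, nose_length gives the robot as it stands.
- The arm moves only by the shell command python3 -m pendant 'ROWS' [OPENING]. ROWS is a JSON object of lists of equal length, an entry for each row: "linear": the shift along the tool's x, y, z in m, a list of three; "yaw": the turn about the tool's z in rad. A call has 1 to 5 rows; each row is the pose to reach, as a shift and turn from the pose commanded when the call began, along the tool's axes at that moment; what a row does not reach only later rows make up. A row lasts 1/8 s, in which the tool goes at most 62.5 mm and 10.7 degrees, less where a joint would pass 70% of its speed; a pose out of reach is approached as far as the arm can. A call with a gripper value outside its range is refused whole. OPENING is the closure, from -1 (fully open) to 1 (shut), so that 0 is half open, set as the call begins (- or left out, the last holds). The fingers move at their own pace and stop on an object; the grip force is fixed at half the most. Time passes only in rows, so rows that repeat a pose let the fingers close. It gives the time, the measured TCP pose, the force and the opening at its end, in the units of the state.
- get_obs(): the state, without advancing time (a new reading comes with each control period).
- read_camera(name): name is "side" or "top" or "wrist"; returns a dict with "color" (384x512x3 uint8, red, green, blue), "vertical_fov" (degrees; the focal length in pixels is half the picture's height over the tangent of half this angle, whatever the lens; pixels are square), "cx", "cy" (the principal point, pixels), "R" (3x3) and "t" (3): a world point X has camera coordinates R X + t; the wrist camera has in their place "T_tool_cam" (4x4, takes a point from camera to tool coordinates, whose origin is the TCP and whose axes are the flange's). Camera axes: x right, y down, z forward; pixel columns grow to the right and rows downward; lengths in m; the calibration is good to about 2 mm. A picture is of the moment at which its call begins: read the wrist's pose just before it. There is no depth.
- close_job(): hands the job in, once; it reports no verdict.
The state is a dict: "t": time; "joint_positions": joint angles; "qd": joint speeds; "tau": joint torques, N m; "position": TCP position; "tool_rot": TCP orientation; "contact_force": force on the tool from outside, world axes, zero at the start; "moment": the same for the moment, N m; "gripper_width": finger opening in m.
Only numpy, scipy, OpenCV 4.12 (cv2) and the standard library are available. Lean on these libraries where they do the work, as an engineer would, in place of code of your own. Each camera call takes 0.05 s, during which the arm holds its last target. There are 200 camera calls.

### The job

On the programming dock, push the lever post with your fingertips to turn the round cam until its low side squarely faces the carriage's steel bar, that is, its lever points straight away from the bar. Only then push the upright plate at the back of the carriage so that the carriage slides forward, fully home under the contact bridge. Do it all by pushing, without taking hold of anything: leave the circuit board lying in its tray and the mouse, battery holder and screwdriver where they are, and finish clear of everything.

Things in the scene. Friction and masses are not known exactly. Their poses are not given: they have to be found in the camera images.
- dock: Fixed plywood base plate, 220 x 220 x 12 mm, bolted down. Origin on the table surface: the plate spans x -120 to +100 mm, y -110 to +110 mm. Axes: +x is forward, the way the carriage slides (away from the robot, give or take the dock's yaw), +y left, z up. Carriage on the left half (y +55 mm), cam on the right half (y -60 mm).
- bridge (a point): Centre of the top of the fixed grey contact bridge that spans the carriage's path: 30 mm along x, 74 mm along y, top 50 mm above the table, underside 38 mm (tray and board pass below it).
- carriage (a joint): Travel of the carriage along the dock's +x, m: 0 = back (start), 0.030 = fully home at its end stop. Stays where it is left; about 3 N of friction, no spring. The carriage is a black plastic plate 100 x 54 mm with the board's tray, an upright push plate at its rear end and a steel bar that reaches to the right (bar).
- bar (a point): Middle of the part of the carriage's steel bar (follower) that faces the cam: on its flat front face, at its top edge, 28 mm above the table. The bar is 12 mm thick and 112 mm long across the dock. It runs into the cam after about 17 - 14 cos(cam angle) mm of carriage travel, so the carriage gets home only with the cam near its low point.
- push_plate (a point): Middle of the top edge of the rear face of the carriage's upright aluminium push plate, 68 mm above the table. The plate is 44 mm wide (across the dock), 6 mm thick and stands up from 13 to 68 mm above the table, free behind (base plate below it 12 mm high). Axes as the dock's. Push on this face towards the dock's +x.
- nest (a point): Centre of the tray floor on the carriage, 22 mm above the table; moves with the carriage; axes as the dock's. Tray rim 5 mm high.
- cam (a joint): Angle of the cam about its vertical pivot, rad, counterclockwise from above positive. 0 = lever and high point towards the bar (dock -x); +3.14 or -3.14 (either way round) = lever points to the dock's +x and the low point faces the bar. Stops at +3.45 and -3.45. Stays where it is left; friction about 0.12 N m, so 2 N at the post.
- cam_pivot (a point): Axis of the cam's pivot, at the top of the lever, 41 mm above the table; fixed. The cam is a steel disc 60 mm across, 14 mm thick, pivoted 14 mm off centre: its edge lies 44 mm from the pivot on the lever's side (high point), 16 mm on the opposite side (low point). The dark lever on top, 14 mm wide, 33 to 41 mm above the table, runs out over the high point.
- cam_post (a point): Centre of the top of the black upright post at the lever's outer end: 16 mm diameter, from 41 to 95 mm above the table, 58 mm from the pivot axis. Push it sideways to turn the cam.
- board: Small circuit board in a white plastic shell, 60 x 40 x 10 mm, 50 g, lying loose in the carriage's tray with 1.5 mm play; origin at the centre of its underside. It rides along with the carriage and must stay in the tray.
- mouse: Black computer mouse, about 112 x 60 x 36 mm, loose on the table to the right of the dock; origin at the centre of its underside. Leave alone.
- battery_holder: Black open battery holder with three AA cells, 68 x 58 x 19 mm, loose on the table to the left of the dock; origin at the centre of its underside. Leave alone.
- screwdriver: Screwdriver, 170 mm long, lying loose on the table to the left beyond the battery holder; origin below the middle of its length. Leave alone.
Not all that is in view belongs to the job. There is more than one size of the board; the one meant has the size given above.

How it is judged:
By the outcome, as a careful person would: the job done as asked, in the order asked, and still so for the second after the job is handed in, with the robot touching nothing.
It also fails if it takes over 58 s, if anything falls off the work surface, if the arm or the gripper's body presses on something with over 40 N, if the wrist force passes 120 N, or if a joint passes its speed limit or range.

## Working session

There is one attempt and no reset: what is moved stays moved. The work goes in short steps, Python scripts to look and compute and a shell command to move; the robot and the scene stay as the last step left them, time stands still between calls to the robot, and variables do not carry over. Pictures are saved under pics/ and viewed, about 8 in all and at most 12, crops included, and the job is handed in when it is done.

```bash
mkdir -p pics; ls; python3 - <<'E'
from plant import *
import cv2,numpy as np,json
o=get_obs()
for k in o: print(k,np.round(o[k],3).tolist() if not isinstance(o[k],str) else o[k])
print(nose_length if not callable(nose_length) else nose_length())
for n in("top","side"):
    c=read_camera(n); cv2.imwrite(f"pics/{n}0.png",c["color"][:,:,::-1])
    print(n,c["vertical_fov"],c["cx"],c["cy"],np.round(c["R"],3).tolist(),np.round(c["t"],3).tolist())
    c["color"]=0
E
```

```text
pics
t 0.0
joint_positions [1.285, 0.322, -0.07, 1.452, 0.023, 1.371, -0.057]
qd [-0.001, -0.001, 0.0, 0.003, 0.001, 0.0, -0.001]
tau [0.001, -49.129, -0.403, -31.253, -0.064, 0.044, 0.0]
position [0.192, -0.621, 0.246]
tool_rot [-0.001, 0.989, 0.149, -0.0]
contact_force [0.098, 0.345, 0.1]
moment [0.075, 0.04, -0.013]
gripper_width 0.087
0.025
top 46.49019497583115 259.2431300725815 191.2695290298761 [[0.016, -1.0, 0.02], [-0.991, -0.018, -0.132], [0.132, -0.017, -0.991]] [0.061, 0.494, 0.991]
side 56.116200393429196 260.85749598450195 192.94911094314864 [[-0.982, -0.19, 0.019], [-0.137, 0.632, -0.763], [0.132, -0.751, -0.647]] [0.483, 0.084, 0.956]
```

View pics/top0.png

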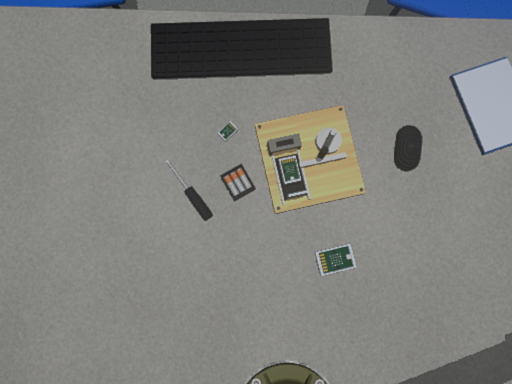

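View pics/side0.png

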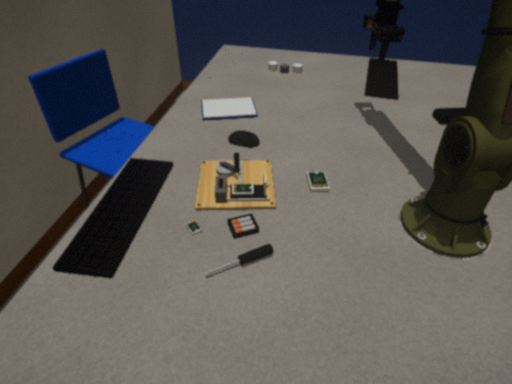

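The top view shows the dock at about (310,158), the bridge at (285,143), the board in the tray at (290,170), and the cam and lever at (327,145). Other boards lie loose at (336,260), which is larger, and (228,131), which is smaller. The one meant is the one in the tray. Next I'll measure the dock corners and enlarge the picture.

```bash
cat > h.py <<'E'
from plant import *
import cv2,numpy as np
from scipy.spatial.transform import Rotation as Ro
def cam(n):
    o=get_obs(); c=read_camera(n)
    f=192/np.tan(np.radians(c["vertical_fov"])/2)
    K=np.array([[f,0,c["cx"]],[0,f,c["cy"]],[0,0,1]])
    if n=="wrist":
        q=o["tool_rot"]; T=np.eye(4); T[:3,:3]=Ro.from_quat([q[1],q[2],q[3],q[0]]).as_matrix(); T[:3,3]=o["position"]
        M=np.linalg.inv(T@np.array(c["T_tool_cam"])); R,t=M[:3,:3],M[:3,3]
    else: R,t=np.array(c["R"]),np.array(c["t"])
    return c["color"],K,R,t
def ray(K,R,t,p,z):
    C=-R.T@t; d=R.T@np.linalg.solve(K,[p[0],p[1],1]); return C+d*(z-C[2])/d[2]
def proj(K,R,t,X):
    p=K@(R@np.array(X)+t); return p[:2]/p[2]
def dock():
    d=np.load("dock.npy"); c,s=np.cos(d[2]),np.sin(d[2])
    return lambda x,y,z=0: np.array([d[0]+c*x-s*y,d[1]+s*x+c*y,z]), lambda P: np.array([c*(P[0]-d[0])+s*(P[1]-d[1]),-s*(P[0]-d[0])+c*(P[1]-d[1])])
E
python3 - <<'E'
from h import *
im,K,R,t=cam("top")
hsv=cv2.cvtColor(im,cv2.COLOR_RGB2HSV)
m=cv2.inRange(hsv,(12,70,80),(35,255,255)); m[:90]=0;m[230:]=0;m[:,:240]=0;m[:,380:]=0
m=cv2.morphologyEx(m,cv2.MORPH_OPEN,np.ones((2,2)))
pts=np.argwhere(m)[:,::-1].astype(np.float32)
W=np.array([ray(K,R,t,p,.012)[:2] for p in pts])
r=cv2.minAreaRect((W*1000).astype(np.float32)); print(r)
cen=np.array(r[0])/1000; yaw=np.radians(r[2]); yaw=(yaw+np.pi/4)%(np.pi/2)-np.pi/4
o=cen-np.array([np.cos(yaw),np.sin(yaw)])*(-.01)
np.save("dock.npy",[*o,yaw]); print(o,yaw)
D,I=dock()
big=cv2.resize(im[95:220,245:375],None,fx=5,fy=5,interpolation=cv2.INTER_CUBIC)[:,:,::-1].copy()
for P,col in((D(-.12,.11,.012),(255,0,0)),(D(.1,-.11,.012),(255,0,0)),(D(.1,.11,.012),(255,0,0)),(D(-.12,-.11,.012),(255,0,0))):
    p=(proj(K,R,t,P)-[245,95]+.5)*5; cv2.circle(big,tuple(int(v) for v in p),4,col,1)
cv2.imwrite("pics/top1.png",big)
E
```

```text
((574.8025512695312, -50.473968505859375), (218.52052307128906, 219.22471618652344), 13.647890090942383)
[ 0.58452019 -0.04811442] 0.2382006180372529
```

View pics/top1.png

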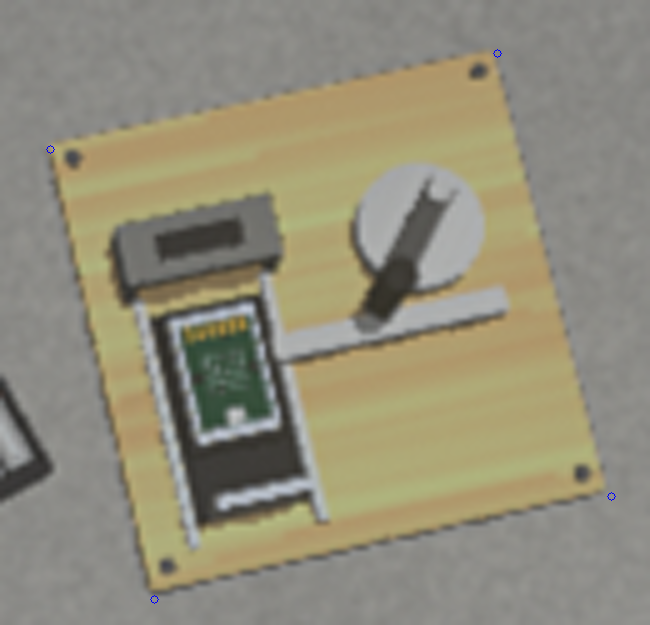

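The enlarged crop shows the board in the tray at crop (222,372). The disc is at (420,228), the lever's pivot end near (437,185), the dark post top near (400,272) with its base near (372,322), and the push plate at (262,495). The lever points to dock −x+y, so turning clockwise through +y is the short way round.

```bash
cat >> h.py <<'E'
def togo(P,yaw=None):
    o=get_obs(); q=o["tool_rot"]; M=Ro.from_quat([q[1],q[2],q[3],q[0]]).as_matrix()
    a=np.arctan2(M[1,0],M[0,0])
    return np.round(M.T@(np.array(P)-o["position"]),3), None if yaw is None else round(a-yaw,3)
E
python3 - <<'E'
from h import *
im,K,R,t=cam("top"); D,I=dock()
f=lambda u,v:(245+u/5-.5,95+v/5-.5)
for n,p,z in(("disc",(420,228),.033),("pivot",(436,192),.041),("posttop",(400,272),.095),("postbase",(372,318),.041),("bar front mid",(400,310),.028),("plate top L",(217,493),.068),("plate top R",(308,480),.068),("bridgetop",(200,235),.05)):
    P=ray(K,R,t,f(*p),z); print(n,P.round(3),"dock",I(P).round(3))
print(togo(D(-.06,-.06,.25),.238), togo([.45,-.35,.25]))
E
```

```text
disc [ 0.616 -0.09   0.033] dock [ 0.02  -0.048]
pivot [ 0.631 -0.096  0.041] dock [ 0.034 -0.058]
posttop [ 0.58  -0.07   0.095] dock [-0.01  -0.021]
postbase [ 0.571 -0.066  0.041] dock [-0.018 -0.015]
bar front mid [ 0.578 -0.081  0.028] dock [-0.015 -0.031]
plate top L [0.485 0.007 0.068] dock [-0.084  0.077]
plate top R [ 0.491 -0.034  0.068] dock [-0.087  0.036]
bridgetop [0.606 0.014 0.05 ] dock [0.035 0.055]
(array([ 0.481, -0.375, -0.003]), np.float64(0.062)) (array([ 0.327, -0.182, -0.003]), None)
```

```bash
python3 -m pendant '{"linear":[[0.05,-0.04,0],[0.1,-0.08,0],[0.15,-0.12,0],[0.2,-0.16,0],[0.24,-0.19,0]],"yaw":[0,0.02,0.04,0.06,0.06]}' 1; python3 -m pendant '{"linear":[[0.05,-0.04,0],[0.1,-0.08,0],[0.15,-0.12,0],[0.19,-0.15,0],[0.19,-0.15,0]],"yaw":[0,0,0,0,0]}'
python3 - <<'E'
from h import *
im,K,R,t=cam("wrist"); D,I=dock()
print(togo(D(-.05,-.07,.15),.238), get_obs()["gripper_width"])
im=im[:,:,::-1].copy()
for P in (D(.034,-.06,.041),D(-.014,-.018,.095),D(-.086,.056,.068),D(-.12,-.11,.012),D(.1,-.11,.012)):
    p=proj(K,R,t,P); print(p.round(0)); cv2.circle(im,tuple(int(v) for v in p),4,(255,0,0),1)
cv2.imwrite("pics/w0.png",im)
E
```

```text
t: 0.82
position: [0.3662, -0.3664, 0.2476]
tool_rot: [0.0, 0.993, 0.12, 0.0]
contact_force: [1.1, -0.7, -0.3]
gripper_width: 0.045
t: 1.45
position: [0.5165, -0.1722, 0.2476]
tool_rot: [-0.001, 0.992, 0.124, 0.001]
contact_force: [-0.6, 0.2, 0.0]
gripper_width: 0.0017
(array([ 0.048, -0.037,  0.097]), np.float64(0.007)) 0.0009543075659694763
[216.  45.]
[162.  94.]
[104. 166.]
[263. 185.]
[266. -19.]
```

View pics/w0.png

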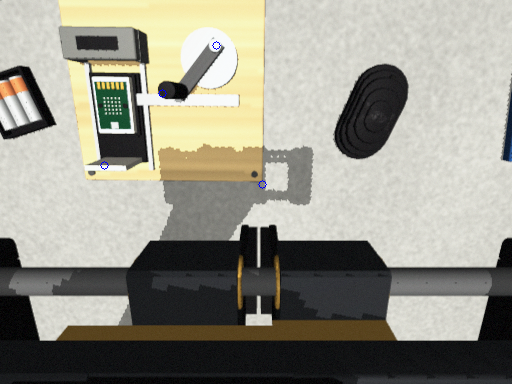

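The projected pivot (216,45), post top (163,94) and plate edge (104,166) all fall on the objects, so the estimates hold. I'll approach from behind the post, on its −x side, above the bar.

```bash
python3 -m pendant '{"linear":[[0.02,-0.04,0.03],[0.053,-0.085,0.06],[0.053,-0.085,0.11],[0.053,-0.085,0.16],[0.053,-0.085,0.16]],"yaw":[0,0.007,0.007,0.007,0.007]}'
python3 - <<'E'
from h import *
D,I=dock(); o=get_obs(); print(I(o["position"]).round(4),o["position"],o["contact_force"],togo(D(-.045,-.022,.087),.238))
E
```

```text
t: 2.12
position: [0.5413, -0.084, 0.0838]
tool_rot: [-0.001, 0.993, 0.115, -0.004]
contact_force: [0.1, -1.2, 1.0]
gripper_width: 0.0004
[-0.0504 -0.0246] [ 0.54132956 -0.08396554  0.08376646] [ 0.07277145 -1.16088005  1.017268  ] (array([ 0.005, -0.003, -0.003]), np.float64(-0.007))
```

```bash
python3 -m pendant '{"linear":[[0.010,0,0],[0.018,-0.001,0],[0.024,-0.005,0],[0.030,-0.011,0],[0.038,-0.015,0]],"yaw":[0,0,0,0,0]}'
python3 -m pendant '{"linear":[[0.008,-0.003,0],[0.016,-0.005,0],[0.023,-0.005,0],[0.031,-0.004,0],[0.036,-0.003,0]],"yaw":[0,0,0,0,0]}'
python3 - <<'E'
from h import *
D,I=dock(); o=get_obs(); print(I(o["position"]).round(4),o["position"],o["contact_force"])
im,K,R,t=cam("top"); cv2.imwrite("pics/t2.png",cv2.resize(im[85:225,240:380],None,fx=4,fy=4,interpolation=cv2.INTER_CUBIC)[:,:,::-1])
E
```

```text
t: 2.75
position: [0.5785, -0.0578, 0.0893]
tool_rot: [-0.0, 0.993, 0.116, -0.001]
contact_force: [-5.9, 3.4, 2.8]
gripper_width: 0.0001
t: 3.38
position: [0.6138, -0.0453, 0.089]
tool_rot: [-0.001, 0.993, 0.117, 0.0]
contact_force: [-2.9, 3.6, 0.4]
gripper_width: 0.0006
[ 0.0291 -0.0042] [ 0.61378643 -0.04531946  0.08903353] [-2.8913585   3.58138176  0.3723388 ]
```

View pics/t2.png

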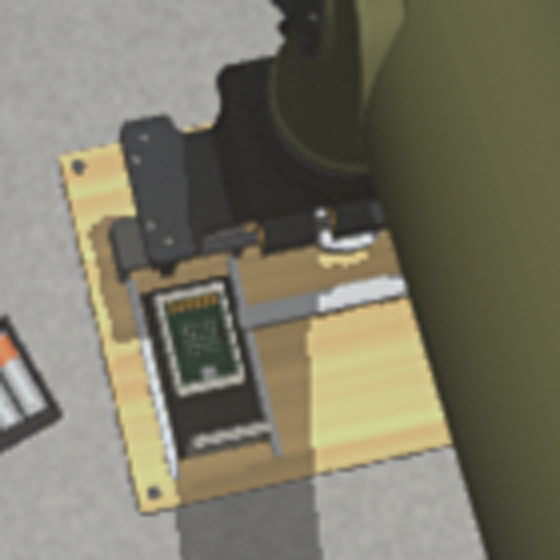

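The picture shows the gripper over the cam with the lever hidden under it. The carriage and board are unchanged. The contact force of 3–4 N fits a turning cam.

```bash
python3 -m pendant '{"linear":[[0.005,0.002,0],[0.010,0.004,0],[0.016,0.006,0],[0.022,0.010,0],[0.027,0.013,0]],"yaw":[0,0,0,0,0]}'
python3 -m pendant '{"linear":[[-0.02,0,0],[-0.04,0,0],[-0.04,-0.03,0],[-0.04,-0.052,0],[-0.04,-0.052,0]],"yaw":[0,0,0,0,0]}'
python3 - <<'E'
from h import *
D,I=dock(); o=get_obs(); print(I(o["position"]).round(4),o["position"],o["contact_force"])
im,K,R,t=cam("wrist")
im=im[:,:,::-1].copy()
for P in (D(.034,-.06,.041),D(.073,-.017,.095)):
    p=proj(K,R,t,P); print(p.round(0)); cv2.circle(im,tuple(int(v) for v in p),4,(255,0,0),1)
cv2.imwrite("pics/w1.png",im)
E
```

```text
t: 4.05
position: [0.643, -0.0551, 0.0876]
tool_rot: [0.0, 0.993, 0.116, 0.0]
contact_force: [-2.3, -0.2, 1.7]
gripper_width: 0.0006
t: 4.68
position: [0.592, -0.0104, 0.0879]
tool_rot: [-0.0, 0.993, 0.118, 0.001]
contact_force: [-0.2, -0.3, -0.0]
gripper_width: 0.0001
[0.0162 0.0349] [ 0.59201769 -0.01040358  0.08792553] [-0.17129523 -0.30341229 -0.01400832]
[410. 200.]
[381. 153.]
```

View pics/w1.png

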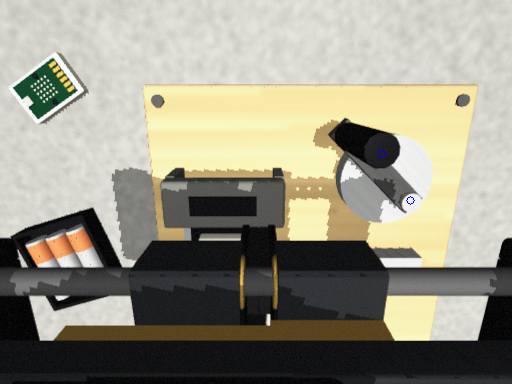

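The lever now points to dock +x+y, with the post top at (381,150) and the pivot at (410,200), as predicted. Next I'll go round to the +y side and push toward −y.

```bash
python3 -m pendant '{"linear":[[0.03,0,0],[0.057,0.005,0],[0.057,0.013,0],[0.057,0.020,0],[0.057,0.020,0]],"yaw":[0,0,0,0,0]}'
python3 -m pendant '{"linear":[[0,0.007,0],[0.005,0.014,0],[0.011,0.021,0],[0.014,0.029,0],[0.016,0.036,0]],"yaw":[0,0,0,0,0]}'
python3 -m pendant '{"linear":[[0.001,0.006,0],[0.002,0.010,0],[0.002,0.012,0],[0.002,0.012,0]],"yaw":[0,0,0,0]}'
python3 - <<'E'
from h import *
D,I=dock(); o=get_obs(); print(I(o["position"]).round(4),o["position"],o["contact_force"])
E
```

```text
t: 5.35
position: [0.6511, -0.0216, 0.0872]
tool_rot: [0.001, 0.993, 0.115, -0.0]
contact_force: [-0.7, -0.5, 0.4]
gripper_width: 0.0003
t: 5.98
position: [0.6772, -0.0491, 0.0881]
tool_rot: [-0.001, 0.993, 0.117, 0.002]
contact_force: [2.1, 3.7, 0.3]
gripper_width: 0.0004
t: 6.48
position: [0.68, -0.0628, 0.0874]
tool_rot: [0.0, 0.993, 0.116, -0.0]
contact_force: [0.7, 1.0, 1.2]
gripper_width: 0.0004
[ 0.0893 -0.0368] [ 0.67997498 -0.06282343  0.08741667] [0.69736615 1.03846475 1.22600488]
```

```bash
python3 -m pendant '{"linear":[[0,-0.03,0],[0,-0.05,-0.02],[-0.05,-0.05,-0.06],[-0.10,-0.04,-0.10],[-0.15,-0.03,-0.10]],"yaw":[0,0,0,0,0]}'
python3 -m pendant '{"linear":[[0,0,0],[0,0,0]],"yaw":[0,0]}'
python3 - <<'E'
from h import *
D,I=dock(); o=get_obs(); print(I(o["position"]).round(4),o["position"])
im,K,R,t=cam("wrist")
g=cv2.cvtColor(im,cv2.COLOR_RGB2GRAY); im=im[:,:,::-1].copy()
for P in (D(.034,-.06,.041),D(.092,-.06,.095),D(.092,-.06,.041)):
    p=proj(K,R,t,P); print(p.round(1)); cv2.circle(im,tuple(int(v) for v in p),2,(255,0,0),1)
p=proj(K,R,t,D(.06,-.06,.05)); x0,y0=max(int(p[0])-90,0),max(int(p[1])-80,0); print(x0,y0)
cv2.imwrite("pics/w2.png",cv2.resize(im[y0:y0+150,x0:x0+180],None,fx=4,fy=4))
E
```

```text
t: 7.1
position: [0.5282, -0.0678, 0.192]
tool_rot: [0.002, 0.993, 0.117, 0.003]
contact_force: [-0.5, -0.7, 0.6]
gripper_width: 0.0005
t: 7.35
position: [0.5278, -0.0675, 0.1888]
tool_rot: [0.001, 0.993, 0.116, 0.001]
contact_force: [0.2, 0.2, 0.2]
gripper_width: 0.0005
[-0.0597 -0.0055] [ 0.52782736 -0.0675386   0.1887762 ]
[320.4  79.6]
[341.4 -20.4]
[324.2   3.6]
234 0
```

View pics/w2.png

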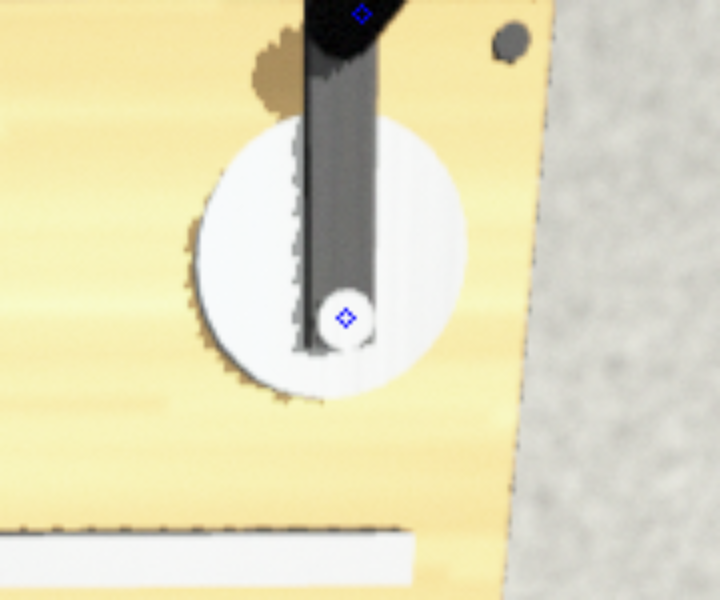

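The lever now points nearly along dock +x. Its right top edge runs from crop (375,335) to (378,60), the pivot cap is at (346,319), and the post shows at (345,30). I'll measure its angle.

```bash
python3 - <<'E'
from h import *
D,I=dock(); im,K,R,t=cam("wrist"); f=lambda u,v:(234+u/4-.4,v/4-.4)
def ang(a,b,z):
    A,B=I(ray(K,R,t,f(*a),z)),I(ray(K,R,t,f(*b),z)); d=B-A; print(A.round(4),B.round(4),"deg",np.degrees(np.arctan2(d[1],d[0])).round(1))
ang((375,335),(378,60),.041); ang((312,335),(313,85),.041)
ang((5,530),(405,528),.028)   # bar front edge
ang((503,590),(553,5),.012)   # dock right edge
# plate
print(togo(D(-.12,.055,.19),.238))
E
```

```text
[ 0.0314 -0.0654] [ 0.0845 -0.0628] deg 2.7
[ 0.0315 -0.0517] [ 0.08   -0.0498] deg 2.3
[-0.0113  0.0167] [-0.0113 -0.0778] deg -90.0
[-0.0286 -0.1075] [ 0.1018 -0.107 ] deg 0.2
(array([-0.061, -0.059, -0.002]), np.float64(-0.004))
```

It is 2.5° short of square, so I'll give it one gentle touch-up of about 2.5 mm.

```bash
python3 -m pendant '{"linear":[[0.05,-0.005,0],[0.10,-0.005,0],[0.15,-0.005,0],[0.15,-0.005,0.05],[0.15,-0.005,0.10]],"yaw":[0,0,0,0,0]}'
python3 -m pendant '{"linear":[[0,0,0],[0,0,0]],"yaw":[0,0]}'
python3 - <<'E'
from h import *
D,I=dock(); o=get_obs(); print(I(o["position"]).round(4),togo(D(.09,-.0395,.088),.238))
E
```

```text
t: 8.07
position: [0.6738, -0.0261, 0.0857]
tool_rot: [-0.001, 0.993, 0.117, 0.0]
contact_force: [0.1, 0.1, -0.3]
gripper_width: 0.0005
t: 8.32
position: [0.6736, -0.0271, 0.0891]
tool_rot: [-0.0, 0.993, 0.116, 0.001]
contact_force: [0.3, 0.3, 0.5]
gripper_width: 0.0005
[ 0.0915 -0.0006] (array([-0.001,  0.039,  0.001]), np.float64(-0.005))
```

```bash
python3 -m pendant '{"linear":[[0,0.015,0],[0,0.028,0],[0,0.034,0],[0,0.039,0],[0,0.039,0]],"yaw":[0,0,0,0,0]}'
python3 -m pendant '{"linear":[[0,0,0],[0,-0.03,0],[0,-0.04,-0.04],[-0.04,-0.04,-0.08],[-0.09,-0.04,-0.10]],"yaw":[0,0,0,0,0]}'
python3 -m pendant '{"linear":[[-0.04,-0.01,0],[-0.08,-0.03,0],[-0.12,-0.05,0],[-0.12,-0.05,0],[-0.12,-0.05,0]],"yaw":[0,0,0,0,0]}'
python3 - <<'E'
from h import *
D,I=dock(); o=get_obs(); print(I(o["position"]).round(4),o["position"])
im,K,R,t=cam("wrist"); im=im[:,:,::-1].copy(); np.savez("v3.npz",K=K,R=R,t=t)
for P in (D(.034,-.06,.041),D(.092,-.06,.095),D(-.087,.055,.068)):
    p=proj(K,R,t,P); print(p.round(1)); cv2.circle(im,tuple(int(v) for v in p),1,(255,0,0),1)
cv2.imwrite("pics/w3.png",cv2.resize(im[0:240,120:440],None,fx=2.5,fy=2.5))
E
```

```text
t: 8.95
position: [0.6815, -0.0657, 0.0879]
tool_rot: [-0.0, 0.993, 0.116, 0.0]
contact_force: [-0.0, 1.4, 0.2]
gripper_width: 0.0007
t: 9.57
position: [0.5846, -0.0472, 0.1894]
tool_rot: [0.0, 0.993, 0.117, 0.001]
contact_force: [-0.1, -0.3, 1.5]
gripper_width: 0.0009
t: 10.2
position: [0.4565, -0.0271, 0.1879]
tool_rot: [0.001, 0.993, 0.116, 0.001]
contact_force: [0.4, -0.4, 0.3]
gripper_width: 0.0004
[-0.1194  0.0506] [ 0.45650988 -0.02713684  0.18785651]
[3.943e+02 3.000e-01]
[ 445.2 -139.7]
[252.6 156. ]
```

View pics/w3.png

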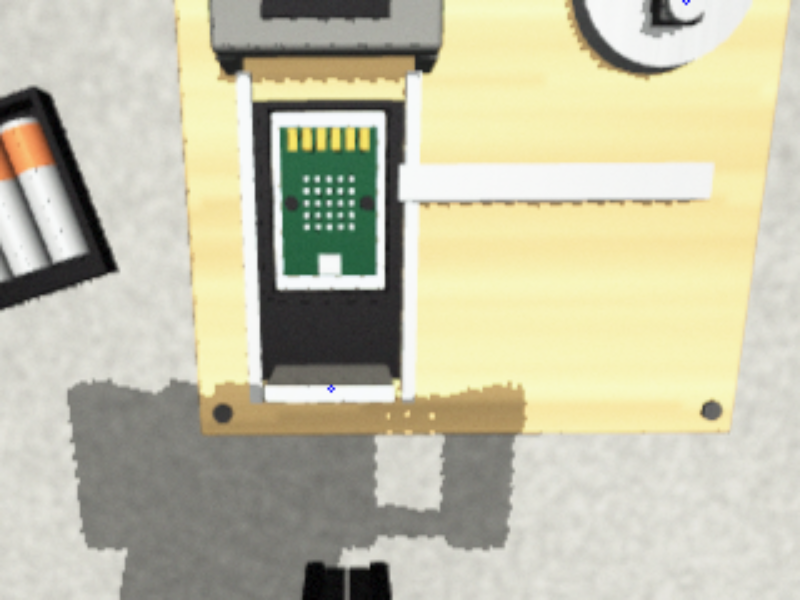

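The wrist view shows the battery holder undisturbed, the board in its tray at (330,200), and the push plate's top edge at (330,392), centred at y≈0.055. I'll lower the closed fingers behind the plate.

```bash
python3 -m pendant '{"linear":[[-0.005,-0.004,0.04],[-0.005,-0.004,0.08],[-0.005,-0.004,0.11],[-0.005,-0.004,0.128],[-0.005,-0.004,0.128]],"yaw":[0,0,0,0,0]}'
python3 - <<'E'
from h import *
D,I=dock(); o=get_obs(); print(I(o["position"]).round(4),o["position"],o["contact_force"])
im,K,R,t=cam("top"); big=cv2.resize(im[85:225,240:380],None,fx=4,fy=4,interpolation=cv2.INTER_CUBIC)[:,:,::-1].copy()
for P in (D(.034,-.06,.041),D(.092,-.06,.041),D(.092,-.06,.095)):
    p=(proj(K,R,t,P)-[240,85]+.5)*4; cv2.circle(big,tuple(int(v) for v in p),2,(255,0,0),1)
cv2.imwrite("pics/t3.png",big)
E
```

```text
t: 10.88
position: [0.4498, -0.0236, 0.058]
tool_rot: [-0.001, 0.993, 0.116, -0.002]
contact_force: [1.1, -0.2, -0.3]
gripper_width: 0.0002
[-0.1251  0.0556] [ 0.44981552 -0.02360203  0.05804855] [ 1.13077607 -0.19591147 -0.3160338 ]
```

View pics/t3.png

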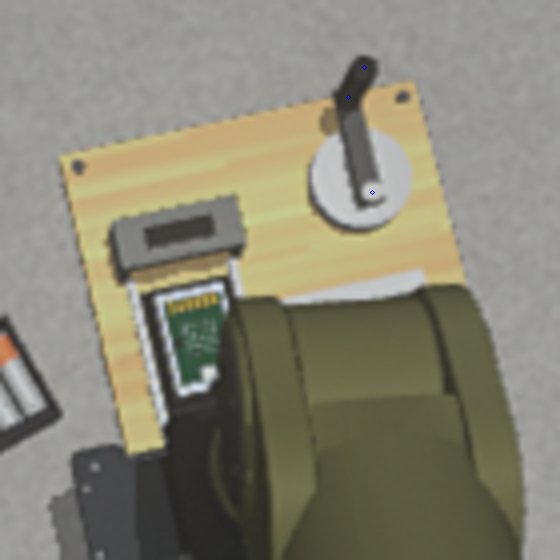

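The top view shows the lever pointing straight to dock +x. The post top at (364,68) and base at (348,97) match the predictions for exactly square, so I can push the carriage.

```bash
python3 -m pendant '{"linear":[[0.012,0,0],[0.022,0,0],[0.030,0,0],[0.036,0,0],[0.042,0,0]],"yaw":[0,0,0,0,0]}'
python3 -m pendant '{"linear":[[0.004,0,0],[0.007,0,0],[0.010,0,0],[0.012,0,0],[0.012,0,0]],"yaw":[0,0,0,0,0]}'
python3 - <<'E'
from h import *
D,I=dock(); o=get_obs(); print(I(o["position"]).round(4),o["position"],o["contact_force"])
E
```

```text
t: 11.55
position: [0.491, -0.0144, 0.0594]
tool_rot: [0.0, 0.993, 0.116, -0.001]
contact_force: [-4.8, -2.2, 3.3]
gripper_width: 0.0003
t: 12.18
position: [0.5016, -0.0118, 0.0593]
tool_rot: [0.0, 0.993, 0.116, -0.001]
contact_force: [-7.5, -2.2, 4.4]
gripper_width: 0.0008
[-0.072   0.0548] [ 0.50164463 -0.0118147   0.05928668] [-7.48582658 -2.21333684  4.41639094]
```

```bash
python3 -m pendant '{"linear":[[0.001,0,0],[0.002,0,0],[0.003,0,0],[0.003,0,0]],"yaw":[0,0,0,0]}'
python3 -m pendant '{"linear":[[0.001,0,0],[0.002,0,0],[0.003,0,0],[0.003,0,0]],"yaw":[0,0,0,0]}'
python3 - <<'E'
from h import *
D,I=dock(); o=get_obs(); print(I(o["position"]).round(4),o["position"],o["contact_force"])
E
```

```text
t: 12.68
position: [0.5017, -0.0118, 0.0588]
tool_rot: [0.001, 0.993, 0.116, -0.005]
contact_force: [-13.9, -2.4, 10.2]
gripper_width: 0.0007
t: 13.18
position: [0.5018, -0.0118, 0.0583]
tool_rot: [0.001, 0.993, 0.116, -0.008]
contact_force: [-20.9, -4.9, 15.5]
gripper_width: 0.0008
[-0.0718  0.0548] [ 0.50180122 -0.01178715  0.05834544] [-20.90388063  -4.89738987  15.47307185]
```

The carriage has stopped while the force climbs to 21 N, so it is at a hard stop. I'll retreat and check the travel.

```bash
python3 -m pendant '{"linear":[[-0.02,0,0],[-0.05,0,0],[-0.06,0,-0.05],[-0.06,0.02,-0.10],[-0.05,0.05,-0.15]],"yaw":[0,0,0,0,0]}'
python3 -m pendant '{"linear":[[0.02,0.02,0],[0.02,0.02,0],[0.02,0.02,0]],"yaw":[0,0,0]}'
python3 - <<'E'
from h import *
D,I=dock(); o=get_obs(); print(I(o["position"]).round(4),o["position"],o["contact_force"])
im,K,R,t=cam("wrist"); im=im[:,:,::-1].copy(); np.savez("v4.npz",K=K,R=R,t=t)
for P in (D(.034,-.06,.041),D(.092,-.06,.095),D(-.060,.055,.068),D(.0187,-.03,.028)):
    p=proj(K,R,t,P); print(p.round(1)); cv2.circle(im,tuple(int(v) for v in p),1,(255,0,0),1)
cv2.imwrite("pics/w4.png",cv2.resize(im[0:240,100:420],None,fx=2.5,fy=2.5))
E
```

```text
t: 13.8
position: [0.4725, -0.0698, 0.2119]
tool_rot: [0.001, 0.993, 0.117, 0.002]
contact_force: [1.0, -0.1, -0.5]
gripper_width: 0.0001
t: 14.18
position: [0.4956, -0.0842, 0.2091]
tool_rot: [-0.0, 0.993, 0.117, 0.0]
contact_force: [0.1, -0.6, 0.1]
gripper_width: 0.0005
[-0.0949 -0.0141] [ 0.49561726 -0.08423934  0.20914319] [ 0.0892341  -0.5769006   0.08965189]
[309.1  38.8]
[325.4 -70.2]
[181.2 149.1]
[274.6  59.2]
```

View pics/w4.png

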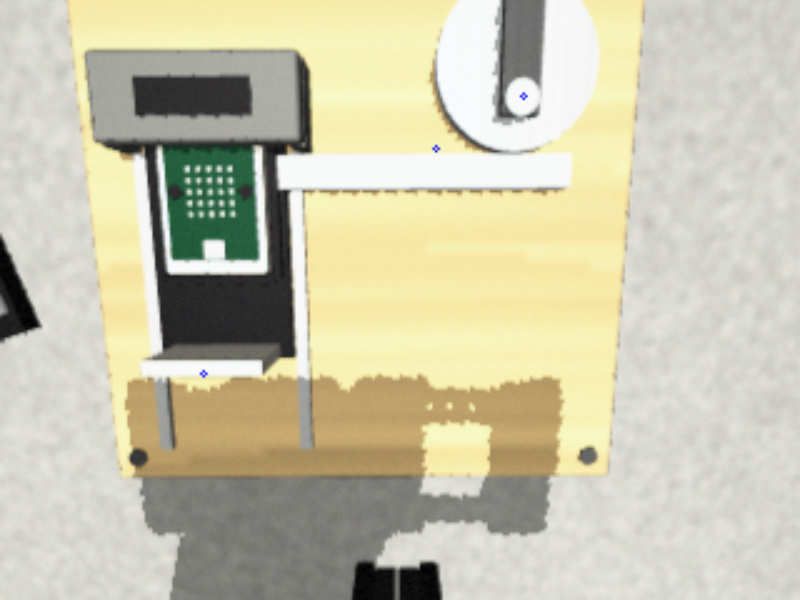

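```bash
python3 - <<'E'
from h import *
D,I=dock()
v=np.load("v3.npz"); w=np.load("v4.npz")
def g(v,p,z,ox,s=2.5): return I(ray(v["K"],v["R"],v["t"],(ox+p[0]/s-.3,p[1]/s-.3),z)).round(4)
print("bar front before",g(v,(550,165),.028,120),"after",g(w,(400,154),.028,100))
print("bar rear before",g(v,(450,200),.028,120),"after",g(w,(330,188),.028,100))
print("plate rear before",g(v,(330,401),.068,120),"after",g(w,(205,375),.068,100))
print("board end before",g(v,(330,290),.032,120),"after",g(w,(218,273),.032,100))
for a in(((545,110),(545,10)),((507,95),(503,5))):
    A,B=[g(w,p,.041,100) for p in a]; print("lever deg",np.degrees(np.arctan2(*(B-A)[::-1])).round(1))
E
```

```text
bar front before [-0.0137 -0.0227] after [ 0.0169 -0.0159]
bar rear before [-0.0252  0.0125] after [0.0049 0.0111]
plate rear before [-0.0905  0.0558] after [-0.0605  0.0546]
board end before [-0.0563  0.056 ] after [-0.0264  0.0554]
lever deg 2.9
lever deg 4.8
```

The bar, plate and board have all moved 30 mm, so the carriage is home and the board is seated. I'll recheck the lever angle from a higher, fuller view, which is also a clear parking position.

```bash
python3 -m pendant '{"linear":[[-0.01,0.02,-0.05],[-0.02,0.03,-0.10],[-0.02,0.04,-0.14],[-0.02,0.04,-0.14],[-0.02,0.04,-0.14]],"yaw":[0,0,0,0,0]}'
python3 - <<'E'
from h import *
D,I=dock(); im,K,R,t=cam("wrist"); im=im[:,:,::-1].copy(); np.savez("v5.npz",K=K,R=R,t=t)
o=proj(K,R,t,D(.06,-.06,.05)).astype(int)-[70,55]; o=np.maximum(o,0); np.save("o5.npy",o)
for P in (D(.034,-.06,.041),D(.092,-.06,.095)):
    p=proj(K,R,t,P); print(p.round(1),(p-o+.5)*5)
cv2.imwrite("pics/w5.png",cv2.resize(im[o[1]:o[1]+110,o[0]:o[0]+140],None,fx=5,fy=5))
E
```

```text
t: 14.85
position: [0.4849, -0.1278, 0.3486]
tool_rot: [-0.0, 0.993, 0.117, -0.001]
contact_force: [0.4, -0.3, -0.2]
gripper_width: 0.0001
[262.4  40.2] [354.74636344 203.51103474]
[263.1 -27.3] [ 357.84470092 -133.81485026]
```

View pics/w5.png

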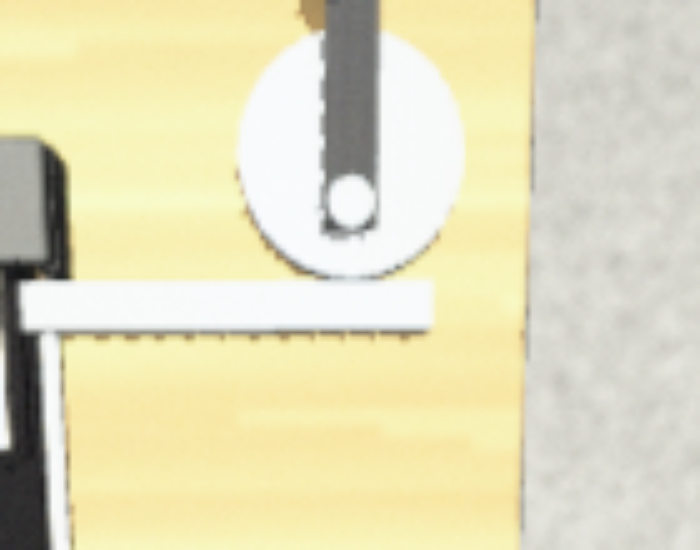

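The lever and disc centre (351,152) line up with the pivot (352,202) along dock x, within about 1–2°. There is only a small gap between the disc and the bar. The arm is 0.35 m up and touching nothing.

```bash
python3 -c "
from plant import *
print(close_job())"
```

```text
the job is handed in; nothing more can be done
None
```

The job is done and handed in at about 15 s of the 58 s allowed; no verdict was reported.

I turned the cam clockwise with the closed fingertips until its lever pointed straight away from the bar. That took two pushes on the post and one small touch-up of about 2.5 mm. Only then did I push the plate, until the carriage stopped hard at about 21 N.

**Carriage:** the bar, plate and board each moved 30 mm forward, which is fully home. The board still lies in its tray.

**Clearance:** the arm finished 0.35 m up with almost no force on it. I only ever pushed on the post and the plate. The battery holder had not moved in later pictures. The mouse and screwdriver were not checked again in the last pictures.

**Lever angle, where checks disagreed:** a short-edge measurement after the push read 3–5° off. The top view before the push and the last wrist view both showed the lever square to about 1–2°. I trusted those two, because they agree and show more of the lever or the disc.

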